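# Lay down the tube cartons and put a roll of rim tape on each

### The job

Push each standing inner-tube carton over so that it lies flat on the bench with its white label facing up; tip the cartons, never lift them off the bench, as their bottom flaps are only tucked in. Slide one roll of rim tape up off the posts for each carton and leave it lying flat in the middle of that carton's label, with any spare roll left threaded on its post. Do not disturb the bottle, the mug or the wrench.

Things in the scene. Friction and masses are not known exactly. Their poses are not given: they have to be found in the camera images.
- carton1: Plain cardboard inner-tube carton, three or four alike are present, 42 x 72 x 110 mm (x, y, z), 0.11 to 0.22 kg, at the start standing on end on the bench. Origin at the centre of its underside as it stands, z up to its top; x is normal to the broad 72 x 110 mm faces, and the white label is on the -x face only: -x points out of the label. Lying label up, the label is 42 mm above the bench.
- carton1_label (a point): Centre of the 64 mm square white paper label on a broad face of carton1, at (-21, 0, 55) mm in its frame. A 30 mm wide white tongue of the label is folded over the top edge, 14 mm onto the carton's top, so the label's side shows from above.
- carton2: Plain cardboard inner-tube carton, three or four alike are present, 42 x 72 x 110 mm (x, y, z), 0.11 to 0.22 kg, at the start standing on end on the bench. Origin at the centre of its underside as it stands, z up to its top; x is normal to the broad 72 x 110 mm faces, and the white label is on the -x face only: -x points out of the label. Lying label up, the label is 42 mm above the bench.
- carton2_label (a point): Centre of the 64 mm square white paper label on a broad face of carton2, at (-21, 0, 55) mm in its frame. A 30 mm wide white tongue of the label is folded over the top edge, 14 mm onto the carton's top, so the label's side shows from above.
- carton3: Plain cardboard inner-tube carton, three or four alike are present, 42 x 72 x 110 mm (x, y, z), 0.11 to 0.22 kg, at the start standing on end on the bench. Origin at the centre of its underside as it stands, z up to its top; x is normal to the broad 72 x 110 mm faces, and the white label is on the -x face only: -x points out of the label. Lying label up, the label is 42 mm above the bench.
- carton3_label (a point): Centre of the 64 mm square white paper label on a broad face of carton3, at (-21, 0, 55) mm in its frame. A 30 mm wide white tongue of the label is folded over the top edge, 14 mm onto the carton's top, so the label's side shows from above.
- carton4: Plain cardboard inner-tube carton, three or four alike are present, 42 x 72 x 110 mm (x, y, z), 0.11 to 0.22 kg, at the start standing on end on the bench. Origin at the centre of its underside as it stands, z up to its top; x is normal to the broad 72 x 110 mm faces, and the white label is on the -x face only: -x points out of the label. Lying label up, the label is 42 mm above the bench.
- carton4_label (a point): Centre of the 64 mm square white paper label on a broad face of carton4, at (-21, 0, 55) mm in its frame. A 30 mm wide white tongue of the label is folded over the top edge, 14 mm onto the carton's top, so the label's side shows from above.
- roll1: Roll of blue rim tape on a cardboard core, all four alike: rigid ring, outer diameter 58, hole 28, width 26 mm, 50 g. At the start it is threaded on post1, below the other roll. Origin on the axis at one end face, z along the axis (up at the start); it may lie either way up.
- roll1_mid (a point): Centre of roll1, on its axis, 13 mm from either end face.
- roll2: Roll of blue rim tape on a cardboard core, all four alike: rigid ring, outer diameter 58, hole 28, width 26 mm, 50 g. At the start it is threaded on post1, on top of the other roll. Origin on the axis at one end face, z along the axis (up at the start); it may lie either way up.
- roll2_mid (a point): Centre of roll2, on its axis, 13 mm from either end face.
- roll3: Roll of blue rim tape on a cardboard core, all four alike: rigid ring, outer diameter 58, hole 28, width 26 mm, 50 g. At the start it is threaded on post2, below the other roll. Origin on the axis at one end face, z along the axis (up at the start); it may lie either way up.
- roll3_mid (a point): Centre of roll3, on its axis, 13 mm from either end face.
- roll4: Roll of blue rim tape on a cardboard core, all four alike: rigid ring, outer diameter 58, hole 28, width 26 mm, 50 g. At the start it is threaded on post2, on top of the other roll. Origin on the axis at one end face, z along the axis (up at the start); it may lie either way up.
- roll4_mid (a point): Centre of roll4, on its axis, 13 mm from either end face.
- post1: Tape post fixed to the bench: round foot 70 mm across and 10 mm thick, and a smooth upright steel spindle 20 mm in diameter whose top is 72 mm above the bench. Two rolls are stacked on it over the foot (from 10 to 36 and from 36 to 62 mm up). Origin at the centre of the foot's underside, z up.
- post2: Tape post fixed to the bench: round foot 70 mm across and 10 mm thick, and a smooth upright steel spindle 20 mm in diameter whose top is 72 mm above the bench. Two rolls are stacked on it over the foot (from 10 to 36 and from 36 to 62 mm up). Origin at the centre of the foot's underside, z up.
- degreaser: Bystander: green bottle, 60 mm across, 170 mm tall; origin under its centre.
- mug: Bystander: steel mug, 80 mm across, 90 mm tall; origin under its centre.
- wrench: Bystander: steel wrench lying on the bench beyond the work, 170 mm long along its x; origin under its middle.
Mind the look-alikes: they are no part of the job. Leave any orange look-alike of the carton2 alone. What is shaped like the roll2 but orange or pink is not meant.

How it is judged (in metres and radians):
At the end, for the whole second after the job is handed in: Every carton present lies flat with its label up (within 8 degrees) and carries one roll lying flat (within 8.5 degrees), the roll's centre within 22 mm of the label's centre horizontally; every other roll is on a post; all at rest (angle between each of carton1, carton2, carton3, carton4's own x axis and vertical above 3 rad and distance between any of roll1_mid, roll2_mid, roll3_mid, roll4_mid and carton1_label below 0.026 m and linear speed of each of carton1, carton2, carton3, carton4, roll1, roll2, roll3, roll4 below 0.02 m/s and distance between any of roll1_mid, roll2_mid, roll3_mid, roll4_mid and carton2_label below 0.026 m and distance between any of roll1_mid, roll2_mid, roll3_mid, roll4_mid and carton3_label below 0.026 m and distance between any of roll1_mid, roll2_mid, roll3_mid, roll4_mid and carton4_label below 0.026 m and (angle between roll1's own z axis and vertical below 0.15 rad or angle between roll1's own z axis and vertical above 2.99 rad) and (distance between roll1_mid and carton1_label below 0.026 m or distance between roll1_mid and carton2_label below 0.026 m or distance between roll1_mid and carton3_label below 0.026 m or distance between roll1_mid and carton4_label below 0.026 m or (horizontal distance between roll1_mid and post1 below 0.012 m and height (world z) of roll1_mid below 0.065 m) or (horizontal distance between roll1_mid and post2 below 0.012 m and height (world z) of roll1_mid below 0.065 m)) and (angle between roll2's own z axis and vertical below 0.15 rad or angle between roll2's own z axis and vertical above 2.99 rad) and (distance between roll2_mid and carton1_label below 0.026 m or distance between roll2_mid and carton2_label below 0.026 m or distance between roll2_mid and carton3_label below 0.026 m or distance between roll2_mid and carton4_label below 0.026 m or (horizontal distance between roll2_mid and post1 below 0.012 m and height (world z) of roll2_mid below 0.065 m) or (horizontal distance between roll2_mid and post2 below 0.012 m and height (world z) of roll2_mid below 0.065 m)) and (angle between roll3's own z axis and vertical below 0.15 rad or angle between roll3's own z axis and vertical above 2.99 rad) and (distance between roll3_mid and carton1_label below 0.026 m or distance between roll3_mid and carton2_label below 0.026 m or distance between roll3_mid and carton3_label below 0.026 m or distance between roll3_mid and carton4_label below 0.026 m or (horizontal distance between roll3_mid and post1 below 0.012 m and height (world z) of roll3_mid below 0.065 m) or (horizontal distance between roll3_mid and post2 below 0.012 m and height (world z) of roll3_mid below 0.065 m)) and (angle between roll4's own z axis and vertical below 0.15 rad or angle between roll4's own z axis and vertical above 2.99 rad) and (distance between roll4_mid and carton1_label below 0.026 m or distance between roll4_mid and carton2_label below 0.026 m or distance between roll4_mid and carton3_label below 0.026 m or distance between roll4_mid and carton4_label below 0.026 m or (horizontal distance between roll4_mid and post1 below 0.012 m and height (world z) of roll4_mid below 0.065 m) or (horizontal distance between roll4_mid and post2 below 0.012 m and height (world z) of roll4_mid below 0.065 m))); the robot touches nothing.
It fails at once if a carton is lifted off the bench (height (world z) of any of carton1, carton2, carton3, carton4 above 0.045 m or height (world z) of any of carton1_label, carton2_label, carton3_label, carton4_label above 0.09 m).
It fails at once if the degreaser is disturbed (moved more than 30 mm) (distance of degreaser from where it was at the start of the episode above 0.03 m).
It fails at once if the mug is disturbed (moved more than 30 mm) (distance of mug from where it was at the start of the episode above 0.03 m).
It fails at once if the wrench is disturbed (moved more than 30 mm) (distance of wrench from where it was at the start of the episode above 0.03 m).
Of carton1, carton2, carton3, carton4 only 3 to 4 are there at a start; the rules pass over those that are not, and their reading is None.
At some moment in a run one of roll1, roll2, roll3, roll4 may be knocked a few centimetres aside while the robot is not near it.
Once in a run the grip may slacken for a moment while it holds something.
It also fails if it takes over 210 s, if anything falls off the work surface, if the arm or the gripper's body presses on something with over 40 N, if the wrist force passes 120 N, or if a joint passes its speed limit or range.

### The arm

A 6-joint arm with a two-finger parallel gripper is mounted at the origin on the work surface. World frame = base frame: x ahead of the robot, y to its left, z up, the work surface at z = 0. Lengths are in mm, angles in rad, forces in N, time in s.
With the tool pointing down it reaches from about 350 to 975 mm from the base axis. Payload 7.1 kg.
Tool frame: the origin (TCP) lies at the very end of the fingers, on their centre line; the grasp point (between the pads) lies 19 mm behind it (ctrl.tcp_to_grasp is the distance from the TCP to the grasp point, in mm); z points along the fingers, x is the direction in which the jaws open and shut, and the axes are right-handed (so a half turn about z gives the same grasp; the last joint's range is limited). The gripper opens to 88 mm and grips with 3 to 60 N. Pads are 20 mm wide; open, the fingers measure 115 mm over their backs; the gripper's body (75 mm by 178 mm) begins 61 mm behind the grasp point.
Start: joints at [-1.272, 0.423, 1.63, -0, 1.089, -0.019], TCP at [195.316, -593.68, 222.675] pointing down, gripper open.
Joint ranges: [-3, 3], [-0.9, 2.11], [0.09, 2.58], [-1.31, 4.45], [0.11, 2.69], [-2.54, 2.54]. Speed limits (rad/s): [2.39, 2.39, 3.01, 3.14, 3.14, 3.14].

### API

Orientations are given as a rotation vector (axis times angle).
In Python, from workcell import get_obs, viewer, ctrl, masks_of gives the robot as it stands. The module is installed in compiled form; this text tells all that it offers.
- The arm moves only by the shell command python3 -m inch 'ROWS'. ROWS is JSON, a list of rows, each an object of numbers: "tx", "ty", "tz": the shift along the tool's x, y, z in cm; "ax", "ay", "az": the turn, a rotation vector about the tool's x, y, z in degrees; "jaw": the opening, from 0 (shut) to 1 (fully open). In form: [{"tx": .., "ty": .., "tz": .., "ax": .., "ay": .., "az": .., "jaw": ..}, ...]. A call has 1 to 12 rows; each row shifts and turns the commanded pose from where the row before left it, along the tool's axes as they then stand; what a row does not reach is not made up. A row lasts 1/8 s, in which the tool goes at most 62.5 mm and 10.7 degrees, less where a joint would pass 70% of its speed; a pose out of reach is approached as far as the arm can. A call is refused whole if a number of a shift passes 6.25 or a number of a turn 10.7, either way. A call with a gripper value outside its range is refused whole. The fingers move at their own pace and stop on an object; the grip force is fixed at half the most. Time passes only in rows, so rows that do not move let the fingers close. It gives the time, the measured TCP pose, the force and the opening at its end, in the units of the state.
- get_obs(): the state, without advancing time (a new reading comes with each control period).
- viewer.get_image(name): name is "scene" or "top" or "wrist"; returns (picture, depth): 420x560x3 uint8, red, green, blue; 420x560 float32, mm along the optical axis (not along the pixel's ray), 0 where there is no reading.
- viewer.get_calibration(name): a dict with "fx", "fy", "cx", "cy" (pixels), "rvec" (rotation vector, rad) and "tvec" (3), from world to camera coordinates, as OpenCV has them. Camera axes: x right, y down, z forward; pixel columns grow to the right and rows downward; lengths in mm; the calibration is good to about 2 mm. A picture is of the moment at which its call begins: read the wrist's pose just before it. get_calibration takes no time and is no camera call; for the wrist camera it gives the pose at the moment of the call.
- ctrl.close_job(): hands the job in, once; it reports no verdict.
Trained networks look in the newest picture that a camera, given by its name, has taken for a name from the list of things; names that differ only in an ending like _2 or _b are one class to them, and where a whole thing is asked for, a point or a joint stands for the part that bears it (a point fixed in the world has none). Each returns a list of dicts, best first, with "score" (0 to 1); they miss things now and then, are a little off and sometimes report something else, mostly with a low value. They report only what shows in the picture. A call takes as long as a camera call. They do not tell look-alikes from the thing itself.
- masks_of(camera, thing): "pixels" (420x560 bool, what is visible of it) and "location" ([column, row] in pixels, amid what is visible of it).
The state is a dict: "t": time; "qpos": joint angles; "qvel": joint speeds; "joint_torque": joint torques, N m; "ee_pos": TCP position; "orientation": TCP orientation; "ft_force": force on the tool from outside, world axes, zero at the start; "moment": the same for the moment, N m; "width": finger opening in mm.
Only numpy, scipy, OpenCV 4.12 (cv2) and the standard library are available. Lean on these libraries where they do the work, as an engineer would, in place of code of your own. Each camera call takes 0.05 s, during which the arm holds its last target. There are 200 camera calls.

## Working session

There is one attempt and no reset: what is moved stays moved. The work goes in short steps, Python scripts to look and compute and a shell command to move; the robot and the scene stay as the last step left them, time stands still between calls to the robot, and variables do not carry over. Pictures are saved under pics/ and viewed, about 12 in all and at most 16, crops included, and the job is handed in when it is done.

```bash
mkdir -p pics; python3 - <<'E'
from workcell import get_obs, viewer
import cv2,numpy as np
print(get_obs())
for n in("scene","top"):
    p,d=viewer.get_image(n); cv2.imwrite(f"pics/{n}0.png",cv2.cvtColor(p,cv2.COLOR_RGB2BGR)); np.savez(f"{n}0.npz",p=p,d=d)
    c=viewer.get_calibration(n); print(n,c)
E
```

```text
{'t': 0.0, 'qpos': array([-1.27199964e+00,  4.23799861e-01,  1.63067692e+00, -1.99783976e-05,
        1.08857396e+00, -1.89919764e-02]), 'qvel': array([ 0.00180207, -0.00101495, -0.00034131, -0.00015651,  0.00070854,
        0.00096629]), 'joint_torque': array([-2.53307859e-03, -5.44640386e+01, -2.73663425e+01,  6.43056119e-02,
        2.28673877e-02, -9.87567591e-05]), 'ee_pos': array([ 195.1566791 , -593.1813434 ,  221.93241039]), 'orientation': array([-2.54425761e+00,  1.84144842e+00,  1.84576158e-03]), 'ft_force': array([-0.26675158,  0.38082251, -0.27575392]), 'moment': array([ 0.05638038, -0.00756236, -0.04430167]), 'width': 87.81719273070368}
scene {'fx': 473.6264232689431, 'fy': 473.6264232689431, 'cx': 278.56910852674184, 'cy': 203.08680365610343, 'rvec': array([ 1.95263459,  1.276986  , -0.57342668]), 'tvec': array([-228.41905989, -277.31739969, 1414.73458451])}
top {'fx': 403.895932119083, 'fy': 403.895932119083, 'cx': 277.8797138606254, 'cy': 204.68928265077776, 'rvec': array([ 2.14367749, -2.16977033,  0.12748992]), 'tvec': array([  2.82560316, 574.64912066, 921.3467073 ])}
```

View pics/top0.png

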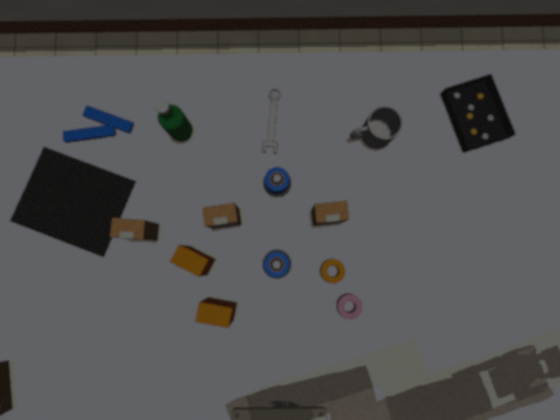

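View pics/scene0.png

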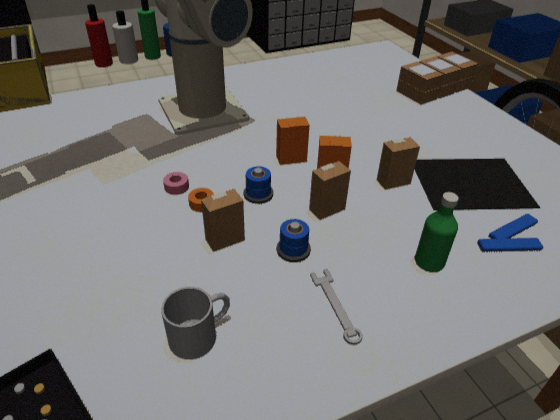

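```bash
cat > h.py <<'E'
import numpy as np,cv2
from workcell import get_obs, viewer, ctrl, masks_of
from scipy.spatial.transform import Rotation as R
def cloud(d,c):
    v,u=np.mgrid[:d.shape[0],:d.shape[1]]
    P=np.stack([(u-c["cx"])/c["fx"]*d,(v-c["cy"])/c["fy"]*d,d],-1)
    M=R.from_rotvec(c["rvec"]).as_matrix()
    W=(P-c["tvec"])@M
    W[d<=0]=np.nan
    return W
def save(n,p,crop=None,k=1):
    if crop: p=p[crop[1]:crop[3],crop[0]:crop[2]]
    p=cv2.resize(p,None,fx=k,fy=k,interpolation=cv2.INTER_CUBIC)
    cv2.imwrite(f"pics/{n}.png",cv2.cvtColor(p,cv2.COLOR_RGB2BGR))
def look(n):
    c=viewer.get_calibration(n); p,d=viewer.get_image(n)
    return p,d,cloud(d,c)
def blobs(p,W,m,amin=60):
    n,l,s,ct=cv2.connectedComponentsWithStats(m.astype(np.uint8))
    for i in range(1,n):
        if s[i,4]>=amin:
            q=W[l==i]; r=cv2.minAreaRect(q[:,:2].astype(np.float32))
            yield ct[i].round(),s[i,4],np.round(np.nanmedian(q,0)),np.round(r[0]),np.round(r[1]),round(r[2]),np.median(p[l==i],0)
E
python3 - <<'E'
from h import *
z=np.load("top0.npz");p,d=z["p"],z["d"];W=cloud(d,viewer.get_calibration("top"))
print("bench",np.nanmedian(W[300:,20:200,2]))
Z=W[...,2]
for lo,hi in((100,120),(52,85),(3,35),(85,97)):
  print(lo,hi)
  for b in blobs(p,W,(Z>lo)&(Z<hi)&(np.arange(420)[:,None]<340)):
    print(*b)
# tongue: bright grey pixels on top
g=p.astype(int);m=(Z>100)&(Z<120)&((g.max(2)-g.min(2))<40)
for b in blobs(p,W,m,15): print("tongue",*b)
E
```

```text
bench 0.5096042363570013
100 120
[172. 120.] 265 [756. 224. 112.] [767. 235.] [51. 58.] 40 [14. 52. 22.]
[331. 211.] 646 [ 550. -120.  110.] [ 550. -120.] [42. 72.] 5 [89. 67. 42.]
[219. 214.] 649 [547. 124. 110.] [547. 124.] [42. 72.] 8 [90. 67. 42.]
[127. 228.] 669 [519. 322. 110.] [519. 324.] [73. 42.] 85 [89. 66. 41.]
[189. 260.] 684 [448. 189. 110.] [448. 190.] [72. 42.] 63 [98. 64. 10.]
[213. 314.] 723 [335. 135. 110.] [334. 136.] [72. 43.] 79 [98. 65. 10.]
52 85
[389. 116.] 200 [ 783. -273.   69.] [ 772. -263.] [72. 34.] 51 [29. 28. 28.]
[180. 129.] 132 [747. 219.  69.] [756. 225.] [24. 57.] 41 [12. 26. 14.]
[369. 134.] 227 [ 736. -216.   72.] [ 734. -226.] [89. 53.] 52 [40. 39. 40.]
[276. 179.] 455 [632.  -1.  62.] [632.  -1.] [56. 56.] 89 [38. 54. 93.]
[228. 221.] 64 [529. 103.  68.] [533. 113.] [34. 81.] 37 [41.  34.5 29.5]
[149. 230.] 87 [516. 289.  69.] [516. 289.] [ 4. 42.] 84 [30. 22. 16.]
[201. 259.] 81 [452. 164.  69.] [457. 174.] [81. 35.] 32 [45. 24. 12.]
[276. 264.] 394 [436.   2.  62.] [436.   2.] [54. 54.] 89 [31. 55. 94.]
[276. 264.] 66 [437.   2.  72.] [437.   
[... 1181 characters left out ...]
6. -249.   89.] [ 756. -250.] [78. 80.] 85 [74. 73. 74.]
tongue [172. 120.] 217 [755. 228. 110.] [767. 235.] [51. 58.] 40 [15. 52. 23.]
tongue [329. 208.] 104 [ 566. -112.  109.] [ 550. -120.] [42. 72.] 5 [88.  71.  55.5]
tongue [213. 210.] 88 [563. 147. 110.] [547. 124.] [42. 72.] 8 [89.5 74.  62. ]
tongue [332. 217.] 123 [ 537. -122.  111.] [ 537. -122.] [16. 37.] 5 [93. 88. 81.]
tongue [220. 220.] 129 [534. 122. 110.] [535. 120.] [17. 41.] 8 [92. 88. 81.]
tongue [128. 230.] 234 [509. 322. 110.] [519. 324.] [73. 42.] 85 [88.  73.5 62.5]
tongue [176. 249.] 15 [472. 217. 109.] [470. 218.] [ 5. 29.] 54 [95. 77. 64.]
tongue [197. 311.] 21 [341. 169. 110.] [340. 170.] [ 2. 40.] 79 [95. 80. 70.]
```

```bash
cat > to.py <<'E'
# to.py x y z yaw : yaw = world angle (deg) of tool x. prints az then tool-axis shift (cm) after the turn
import sys
from h import *
x,y,z,yaw=map(float,sys.argv[1:])
o=get_obs();M=R.from_rotvec(o["orientation"]).as_matrix()
cur=np.degrees(np.arctan2(M[1,0],M[0,0]));az=-((yaw-cur+90)%180-90)
print("t",round(o["t"],2),"pos",o["ee_pos"].round(1),"yaw",cur.round(1),"tilt",np.round(np.degrees(M[:2,2]),1))
N=M@R.from_rotvec([0,0,np.radians(az)]).as_matrix()
print("az",az.round(1),"shift cm",(N.T@([x,y,z]-o["ee_pos"])/10).round(2),"q6",o["qpos"][5].round(2))
E
python3 to.py 494 -125 222 -85
```

```text
t 0.1 pos [ 195.2 -593.2  222. ] yaw -71.8 tilt [-0.   0.1]
az 13.2 shift cm [-44.04 -33.85   0.05] q6 -0.02
```

```bash
python3 -m inch '[{"az":6.6,"jaw":0},{"az":6.6,"jaw":0},{"tx":-4.4,"ty":-3.38,"jaw":0},{"tx":-4.4,"ty":-3.38,"jaw":0},{"tx":-4.4,"ty":-3.38,"jaw":0},{"tx":-4.4,"ty":-3.38,"jaw":0},{"tx":-4.4,"ty":-3.38,"jaw":0},{"tx":-4.4,"ty":-3.38,"jaw":0},{"tx":-4.4,"ty":-3.38,"jaw":0},{"tx":-4.4,"ty":-3.38,"jaw":0},{"tx":-4.4,"ty":-3.38,"jaw":0},{"tx":-4.4,"ty":-3.38,"jaw":0}]'; python3 to.py 494 -125 90 -85
```

```text
t 0.1 pos [ 195.2 -593.2  222. ] yaw -71.8 tilt [-0.   0.1]
az 13.2 shift cm [-44.02 -33.85  13.25] q6 -0.02$[0]: bad value
```

```bash
python3 -m inch '[{"tx":0,"ty":0,"tz":0,"ax":0,"ay":0,"az":6.6,"jaw":0}]'; echo; python3 -m inch '[{"az":6.6}]'
```

```text
t: 0.22
ee_pos: [195.2, -593.3, 222.2]
orientation: [-2.432, 1.988, 0.001]
ft_force: [-0.1, -0.9, -0.3]
width: 80.7
$[0]: bad value
```

```bash
python3 -m inch '[{"tx":0,"ty":0,"tz":0,"ax":0,"ay":0,"az":6.6,"jaw":0},{"tx":-4.4,"ty":-3.38,"tz":0,"ax":0,"ay":0,"az":0,"jaw":0},{"tx":-4.4,"ty":-3.38,"tz":0,"ax":0,"ay":0,"az":0,"jaw":0},{"tx":-4.4,"ty":-3.38,"tz":0,"ax":0,"ay":0,"az":0,"jaw":0},{"tx":-4.4,"ty":-3.38,"tz":0,"ax":0,"ay":0,"az":0,"jaw":0},{"tx":-4.4,"ty":-3.38,"tz":0,"ax":0,"ay":0,"az":0,"jaw":0},{"tx":-4.4,"ty":-3.38,"tz":0,"ax":0,"ay":0,"az":0,"jaw":0},{"tx":-4.4,"ty":-3.38,"tz":0,"ax":0,"ay":0,"az":0,"jaw":0},{"tx":-4.4,"ty":-3.38,"tz":0,"ax":0,"ay":0,"az":0,"jaw":0},{"tx":-4.4,"ty":-3.38,"tz":0,"ax":0,"ay":0,"az":0,"jaw":0},{"tx":-4.4,"ty":-3.38,"tz":0,"ax":0,"ay":0,"az":0,"jaw":0},{"tx":0,"ty":0,"tz":0,"ax":0,"ay":0,"az":0,"jaw":0}]'; python3 to.py 494 -125 92 -85
```

```text
t: 1.72
ee_pos: [495.0, -123.1, 222.5]
orientation: [-2.321, 2.116, 0.0]
ft_force: [-1.2, 0.1, -0.5]
width: 0.5
t 1.73 pos [ 495.  -123.1  222.5] yaw -84.7 tilt [0. 0.]
az 0.3 shift cm [ 0.19  0.12 13.05] q6 1.21
```

```bash
python3 -m inch '[{"tx":0.2,"ty":0,"tz":4.35,"ax":0,"ay":0,"az":0,"jaw":0},{"tx":0,"ty":0,"tz":4.35,"ax":0,"ay":0,"az":0,"jaw":0},{"tx":0,"ty":0,"tz":4.3,"ax":0,"ay":0,"az":0,"jaw":0},{"tx":0,"ty":-1.5,"tz":0,"ax":0,"ay":0,"az":0,"jaw":0},{"tx":0,"ty":-1,"tz":0,"ax":0,"ay":0,"az":0,"jaw":0},{"tx":0,"ty":-1,"tz":0,"ax":0,"ay":0,"az":0,"jaw":0},{"tx":0,"ty":-1,"tz":0,"ax":0,"ay":0,"az":0,"jaw":0},{"tx":0,"ty":-1,"tz":0,"ax":0,"ay":0,"az":0,"jaw":0},{"tx":0,"ty":-1,"tz":0,"ax":0,"ay":0,"az":0,"jaw":0},{"tx":0,"ty":-1,"tz":0,"ax":0,"ay":0,"az":0,"jaw":0},{"tx":0,"ty":-1,"tz":0,"ax":0,"ay":0,"az":0,"jaw":0},{"tx":0,"ty":0,"tz":0,"ax":0,"ay":0,"az":0,"jaw":0}]'
python3 - <<'E'
from h import *
p,d,W=look("scene"); save("s1",p,(120,100,460,380),2)
p,d,W=look("top")
for b in blobs(p,W,(W[...,2]>36)&(W[...,2]<50)&(p[...,2]<p[...,0]+20),150): print(*b)
E
```

```text
t: 3.22
ee_pos: [579.3, -120.4, 92.6]
orientation: [-2.317, 2.122, -0.001]
ft_force: [1.1, -0.2, 0.3]
width: 0.7
```

View pics/s1.png

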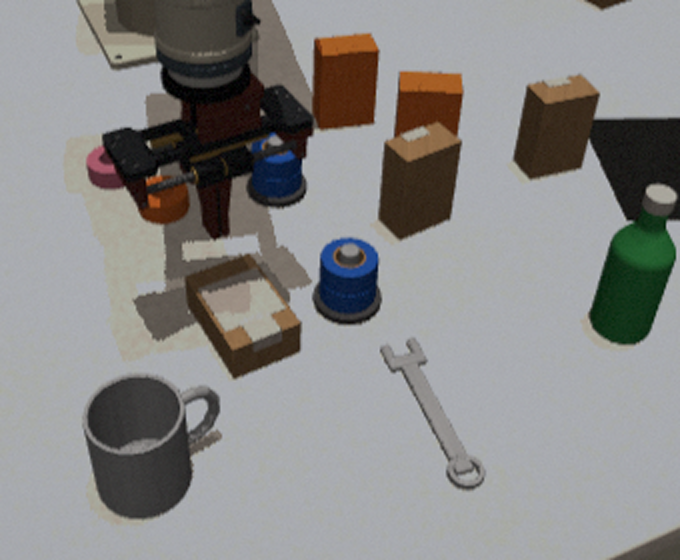

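```bash
python3 to.py 491 116 142 -82
```

```text
t 3.33 pos [ 578.2 -120.3   92.4] yaw -85.0 tilt [-0.  0.]
az -3.0 shift cm [-24.62   5.34  -4.95] q6 1.26
```

```bash
python3 -m inch '[{"tx":0,"ty":0,"tz":-5,"ax":0,"ay":0,"az":-3,"jaw":0},{"tx":-4.1,"ty":0.9,"tz":0,"ax":0,"ay":0,"az":0,"jaw":0},{"tx":-4.1,"ty":0.9,"tz":0,"ax":0,"ay":0,"az":0,"jaw":0},{"tx":-4.1,"ty":0.9,"tz":0,"ax":0,"ay":0,"az":0,"jaw":0},{"tx":-4.1,"ty":0.9,"tz":0,"ax":0,"ay":0,"az":0,"jaw":0},{"tx":-4.1,"ty":0.9,"tz":0,"ax":0,"ay":0,"az":0,"jaw":0},{"tx":-4.1,"ty":0.9,"tz":0,"ax":0,"ay":0,"az":0,"jaw":0},{"tx":0,"ty":0,"tz":0,"ax":0,"ay":0,"az":0,"jaw":0}]'; python3 to.py 491 116 92 -82
```

```text
t: 4.32
ee_pos: [489.3, 117.3, 142.7]
orientation: [2.374, -2.057, -0.001]
ft_force: [-0.1, -0.6, 0.6]
width: 0.8
t 4.33 pos [489.3 117.3 142.7] yaw -81.8 tilt [-0. -0.]
az 0.2 shift cm [ 0.15 -0.15  5.07] q6 1.64
```

```bash
python3 -m inch '[{"tx":0,"ty":0,"tz":2.5,"ax":0,"ay":0,"az":0,"jaw":0},{"tx":0,"ty":0,"tz":2.5,"ax":0,"ay":0,"az":0,"jaw":0},{"tx":0,"ty":-1.5,"tz":0,"ax":0,"ay":0,"az":0,"jaw":0},{"tx":0,"ty":-1,"tz":0,"ax":0,"ay":0,"az":0,"jaw":0},{"tx":0,"ty":-1,"tz":0,"ax":0,"ay":0,"az":0,"jaw":0},{"tx":0,"ty":-1,"tz":0,"ax":0,"ay":0,"az":0,"jaw":0},{"tx":0,"ty":-1,"tz":0,"ax":0,"ay":0,"az":0,"jaw":0},{"tx":0,"ty":-1,"tz":0,"ax":0,"ay":0,"az":0,"jaw":0},{"tx":0,"ty":-1,"tz":0,"ax":0,"ay":0,"az":0,"jaw":0},{"tx":0,"ty":-1,"tz":0,"ax":0,"ay":0,"az":0,"jaw":0},{"tx":0,"ty":0,"tz":-3,"ax":0,"ay":0,"az":0,"jaw":0},{"tx":0,"ty":0,"tz":-3,"ax":0,"ay":0,"az":0,"jaw":0}]'; python3 to.py 463 329 152 -95
python3 - <<'E'
from h import *
p,d,W=look("top")
save("top1",p)
m=(W[...,2]>36)&(W[...,2]<48)
for b in blobs(p,W,m,150): print(*b)
E
```

```text
t: 5.82
ee_pos: [575.0, 127.5, 152.9]
orientation: [2.37, -2.06, -0.001]
ft_force: [-0.3, -0.2, 1.0]
width: 0.6
t 5.83 pos [575.  127.5 152.9] yaw -82.0 tilt [-0.1 -0. ]
az 13.0 shift cm [-19.1   12.91   0.1 ] q6 1.63
[323. 182.] 1405 [ 626. -112.   42.] [ 628. -113.] [111.  72.] 5 [104. 103.  95.]
```

View pics/top1.png

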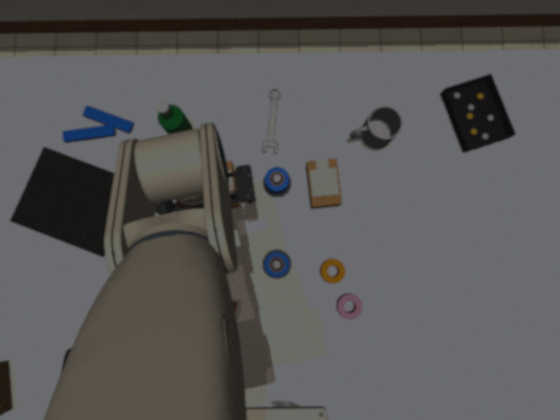

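```bash
python3 -m inch '[{"tx":0,"ty":0,"tz":0,"ax":0,"ay":0,"az":6.5,"jaw":0},{"tx":0,"ty":0,"tz":0,"ax":0,"ay":0,"az":6.5,"jaw":0},{"tx":-3.2,"ty":2.15,"tz":0,"ax":0,"ay":0,"az":0,"jaw":0},{"tx":-3.2,"ty":2.15,"tz":0,"ax":0,"ay":0,"az":0,"jaw":0},{"tx":-3.2,"ty":2.15,"tz":0,"ax":0,"ay":0,"az":0,"jaw":0},{"tx":-3.2,"ty":2.15,"tz":0,"ax":0,"ay":0,"az":0,"jaw":0},{"tx":-3.2,"ty":2.15,"tz":0,"ax":0,"ay":0,"az":0,"jaw":0},{"tx":-3.1,"ty":2.15,"tz":0,"ax":0,"ay":0,"az":0,"jaw":0},{"tx":0,"ty":0,"tz":0,"ax":0,"ay":0,"az":0,"jaw":0}]'; python3 to.py 463 329 92 -95
python3 - <<'E'
from h import *
p,d,W=look("top")
for b in blobs(p,W,(W[...,2]>36)&(W[...,2]<48),150): print(*b)
p,d,W=look("scene"); save("s2",p,(160,80,520,350),2)
E
```

```text
t: 7.0
ee_pos: [462.1, 330.8, 152.5]
orientation: [-2.126, 2.313, 0.0]
ft_force: [-0.1, -0.6, -0.2]
width: 0.4
t 7.0 pos [462.1 330.8 152.5] yaw -94.8 tilt [-0.  0.]
az 0.2 shift cm [ 0.17 -0.11  6.05] q6 2.25
[323. 182.] 1396 [ 626. -113.   42.] [ 627. -113.] [110.  72.] 5 [98. 98. 91.]
[219. 185.] 1403 [622. 135.  42.] [624. 135.] [110.  72.] 8 [98. 97. 91.]
```

View pics/s2.png

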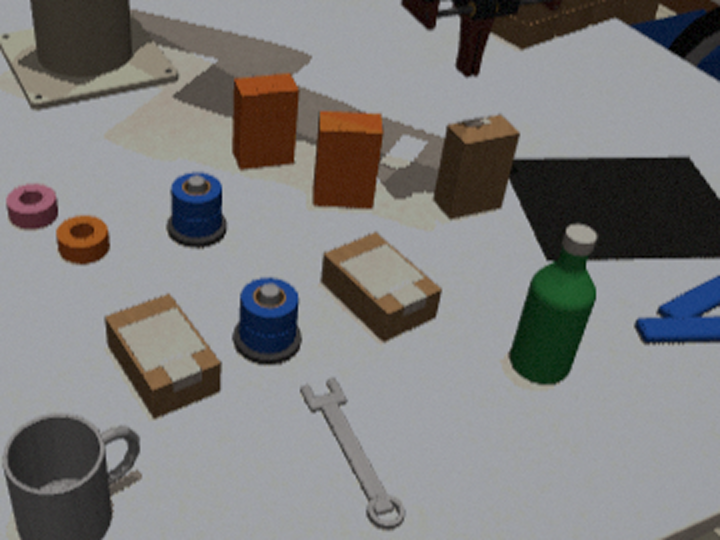

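```bash
python3 -m inch '[{"tx":0.2,"ty":0,"tz":3,"ax":0,"ay":0,"az":0,"jaw":0},{"tx":0,"ty":0,"tz":3,"ax":0,"ay":0,"az":0,"jaw":0},{"tx":0,"ty":-1.5,"tz":0,"ax":0,"ay":0,"az":0,"jaw":0},{"tx":0,"ty":-1,"tz":0,"ax":0,"ay":0,"az":0,"jaw":0},{"tx":0,"ty":-1,"tz":0,"ax":0,"ay":0,"az":0,"jaw":0},{"tx":0,"ty":-1,"tz":0,"ax":0,"ay":0,"az":0,"jaw":0},{"tx":0,"ty":-1,"tz":0,"ax":0,"ay":0,"az":0,"jaw":0},{"tx":0,"ty":-1,"tz":0,"ax":0,"ay":0,"az":0,"jaw":0},{"tx":0,"ty":-1,"tz":0,"ax":0,"ay":0,"az":0,"jaw":0},{"tx":0,"ty":-1,"tz":0,"ax":0,"ay":0,"az":0,"jaw":0},{"tx":0,"ty":0,"tz":-3,"ax":0,"ay":0,"az":0,"jaw":0},{"tx":0,"ty":0,"tz":-3,"ax":0,"ay":0,"az":0,"jaw":0}]'; python3 to.py 437 2 150 -94.8
```

```text
t: 8.6
ee_pos: [547.6, 319.4, 152.9]
orientation: [2.122, -2.315, -0.0]
ft_force: [0.4, 0.2, 0.4]
width: 0.5
t 8.6 pos [547.6 319.4 152.9] yaw -95.0 tilt [-0.1 -0. ]
az -0.2 shift cm [32.55  8.37  0.32] q6 2.17
```

```bash
python3 -m inch '[{"tx":4.07,"ty":1.05,"tz":0,"ax":0,"ay":0,"az":0,"jaw":0},{"tx":4.07,"ty":1.05,"tz":0,"ax":0,"ay":0,"az":0,"jaw":1},{"tx":4.07,"ty":1.05,"tz":0,"ax":0,"ay":0,"az":0,"jaw":1},{"tx":4.07,"ty":1.05,"tz":0,"ax":0,"ay":0,"az":0,"jaw":1},{"tx":4.07,"ty":1.05,"tz":0,"ax":0,"ay":0,"az":0,"jaw":1},{"tx":4.07,"ty":1.05,"tz":0,"ax":0,"ay":0,"az":0,"jaw":1},{"tx":4.07,"ty":1.05,"tz":0,"ax":0,"ay":0,"az":0,"jaw":1},{"tx":4.07,"ty":1.05,"tz":0,"ax":0,"ay":0,"az":0,"jaw":1},{"tx":0,"ty":0,"tz":0,"ax":0,"ay":0,"az":0,"jaw":1},{"tx":0,"ty":0,"tz":0,"ax":0,"ay":0,"az":0,"jaw":1}]'
python3 - <<'E'
from h import *
p,d,W=look("top"); Z=W[...,2]
for b in blobs(p,W,(Z>34)&(Z<52),150): print(*b)
p,d,W=look("wrist"); Z=W[...,2]; save("w1",p)
for b in blobs(p,W,(Z>55)&(Z<67),150): print(*b)
for b in blobs(p,W,(Z>68)&(Z<76),150): print(*b)
E
python3 to.py 437 2 38 -95
```

```text
t: 9.85
ee_pos: [436.2, 2.6, 152.9]
orientation: [-2.121, 2.316, -0.001]
ft_force: [0.3, -0.5, -1.3]
width: 86.5
[323. 182.] 1410 [ 626. -112.   42.] [ 627. -113.] [111.  72.] 5 [97.  96.5 89.5]
[219. 185.] 1410 [623. 135.  43.] [624. 135.] [111.  72.] 8 [97. 96. 89.]
[142. 197.] 1457 [596. 317.  42.] [596. 318.] [ 74. 111.] 85 [97. 95. 88.]
[281. 215.] 3770 [437.   1.  62.] [435.   1.] [57. 57.] 54 [20. 40. 76.]
[ 51. 215.] 986 [455. 163.  61.] [452. 169.] [75. 35.] 28 [71. 33. 13.]
[ 46. 222.] 664 [453. 162.  72.] [448. 165.] [66. 33.] 23 [70. 32. 12.]
[281. 220.] 587 [436.   1.  72.] [435.   1.] [19. 19.] 75 [75. 74. 74.]
t 9.95 pos [436.1   3.2 152.8] yaw -94.9 tilt [0. 0.]
az 0.1 shift cm [ 0.11 -0.09 11.48] q6 1.64
```

View pics/w1.png

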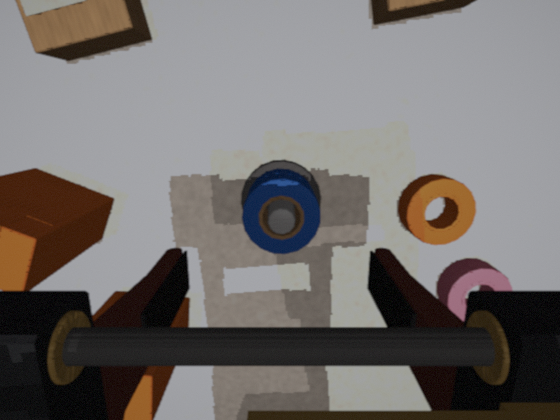

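```bash
python3 -m inch '[{"tx":0.1,"ty":0,"tz":4,"ax":0,"ay":0,"az":0,"jaw":1},{"tx":0,"ty":0,"tz":4,"ax":0,"ay":0,"az":0,"jaw":1},{"tx":0,"ty":0,"tz":3.4,"ax":0,"ay":0,"az":0,"jaw":1},{"tx":0,"ty":0,"tz":0,"ax":0,"ay":0,"az":0,"jaw":0.5},{"tx":0,"ty":0,"tz":0,"ax":0,"ay":0,"az":0,"jaw":0.5},{"tx":0,"ty":0,"tz":0,"ax":0,"ay":0,"az":0,"jaw":0.5},{"tx":0,"ty":0,"tz":0,"ax":0,"ay":0,"az":0,"jaw":0.5},{"tx":0,"ty":0,"tz":-1.5,"ax":0,"ay":0,"az":0,"jaw":0.5},{"tx":0,"ty":0,"tz":-2,"ax":0,"ay":0,"az":0,"jaw":0.5},{"tx":0,"ty":0,"tz":-2,"ax":0,"ay":0,"az":0,"jaw":0.5},{"tx":0,"ty":0,"tz":-2,"ax":0,"ay":0,"az":0,"jaw":0.5},{"tx":0,"ty":0,"tz":0,"ax":0,"ay":0,"az":0,"jaw":0.5}]'; python3 to.py 596 318 114 -95
```

```text
t: 11.45
ee_pos: [436.6, 1.5, 115.6]
orientation: [-2.12, 2.314, -0.004]
ft_force: [0.1, 0.7, -1.2]
width: 56.4
t 11.45 pos [436.6   1.5 115.6] yaw -95.0 tilt [ 0.2 -0. ]
az 0.0 shift cm [-32.92 -13.12   0.22] q6 1.63
```

```bash
python3 -m inch '[{"tx":0,"ty":0,"tz":-3.5,"ax":0,"ay":0,"az":0,"jaw":0.5},{"tx":-3,"ty":-1.2,"tz":0,"ax":0,"ay":0,"az":0,"jaw":0.5},{"tx":-3,"ty":-1.2,"tz":0,"ax":0,"ay":0,"az":0,"jaw":0.5},{"tx":-3,"ty":-1.2,"tz":0,"ax":0,"ay":0,"az":0,"jaw":0.5},{"tx":-3,"ty":-1.2,"tz":0,"ax":0,"ay":0,"az":0,"jaw":0.5},{"tx":-3,"ty":-1.2,"tz":0,"ax":0,"ay":0,"az":0,"jaw":0.5},{"tx":-3,"ty":-1.2,"tz":0,"ax":0,"ay":0,"az":0,"jaw":0.5},{"tx":-3,"ty":-1.2,"tz":0,"ax":0,"ay":0,"az":0,"jaw":0.5},{"tx":-3,"ty":-1.2,"tz":0,"ax":0,"ay":0,"az":0,"jaw":0.5},{"tx":-3,"ty":-1.2,"tz":0,"ax":0,"ay":0,"az":0,"jaw":0.5},{"tx":-3,"ty":-1.2,"tz":0,"ax":0,"ay":0,"az":0,"jaw":0.5},{"tx":0,"ty":0,"tz":0,"ax":0,"ay":0,"az":0,"jaw":0.5}]'; python3 to.py 596 318 45 -95
python3 - <<'E'
from h import *
p,d,W=look("scene"); save("s3",p,(160,40,520,310),2)
E
```

```text
t: 12.95
ee_pos: [581.3, 291.5, 147.9]
orientation: [-2.125, 2.314, 0.0]
ft_force: [-0.4, 0.0, -0.4]
width: 56.3
t 12.95 pos [581.3 291.5 147.9] yaw -94.9 tilt [-0.  0.]
az 0.1 shift cm [-2.77 -1.23 10.29] q6 2.1
```

View pics/s3.png

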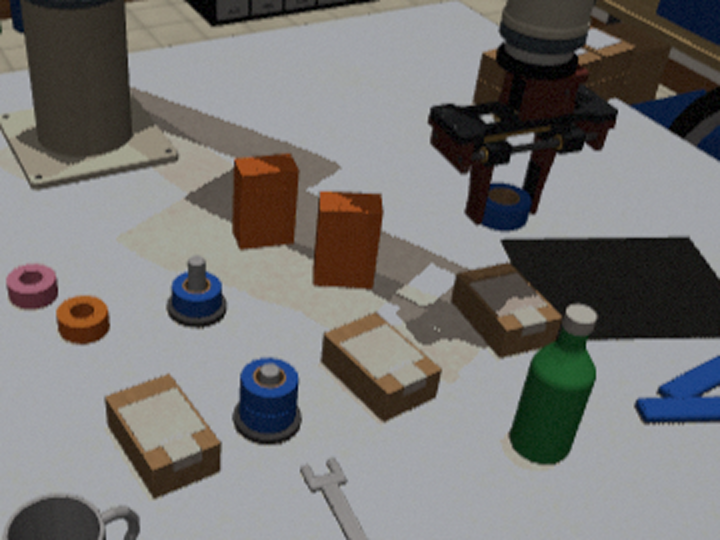

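```bash
python3 -m inch '[{"tx":-2.8,"ty":-1.25,"tz":0,"ax":0,"ay":0,"az":0,"jaw":0.5},{"tx":0,"ty":0,"tz":3.5,"ax":0,"ay":0,"az":0,"jaw":0.5},{"tx":0,"ty":0,"tz":3.5,"ax":0,"ay":0,"az":0,"jaw":0.5},{"tx":0,"ty":0,"tz":2,"ax":0,"ay":0,"az":0,"jaw":0.5},{"tx":0,"ty":0,"tz":0.9,"ax":0,"ay":0,"az":0,"jaw":0.5},{"tx":0,"ty":0,"tz":0,"ax":0,"ay":0,"az":0,"jaw":0.5}]'; python3 to.py 596 318 45 -95
```

```text
t: 13.75
ee_pos: [595.9, 316.5, 49.7]
orientation: [2.122, -2.316, -0.0]
ft_force: [-0.9, 0.7, -1.0]
width: 56.3
t 13.75 pos [595.9 316.5  49.7] yaw -95.0 tilt [-0. -0.]
az -0.0 shift cm [-0.15  0.01  0.47] q6 2.13
```

```bash
python3 -m inch '[{"tx":0,"ty":0,"tz":0.2,"ax":0,"ay":0,"az":0,"jaw":0.5},{"tx":0,"ty":0,"tz":0,"ax":0,"ay":0,"az":0,"jaw":0.5}]'; python3 to.py 596 318 45 -95
```

```text
t: 14.0
ee_pos: [596.4, 317.0, 48.6]
orientation: [-2.122, 2.315, -0.001]
ft_force: [0.0, -0.4, -0.6]
width: 56.2
t 14.0 pos [596.4 317.   48.6] yaw -95.0 tilt [0.1 0. ]
az 0.0 shift cm [-0.09  0.05  0.36] q6 2.13
```

```bash
python3 -m inch '[{"tx":0,"ty":0,"tz":0.2,"ax":0,"ay":0,"az":0,"jaw":0.5},{"tx":0,"ty":0,"tz":0.1,"ax":0,"ay":0,"az":0,"jaw":0.5},{"tx":0,"ty":0,"tz":0,"ax":0,"ay":0,"az":0,"jaw":0.68},{"tx":0,"ty":0,"tz":0,"ax":0,"ay":0,"az":0,"jaw":0.75},{"tx":0,"ty":0,"tz":0,"ax":0,"ay":0,"az":0,"jaw":0.95},{"tx":0,"ty":0,"tz":0,"ax":0,"ay":0,"az":0,"jaw":0.95},{"tx":0,"ty":0,"tz":-3,"ax":0,"ay":0,"az":0,"jaw":0.95},{"tx":0,"ty":0,"tz":-4,"ax":0,"ay":0,"az":0,"jaw":0.95},{"tx":0,"ty":0,"tz":-3,"ax":0,"ay":0,"az":0,"jaw":0.95},{"tx":0,"ty":0,"tz":0,"ax":0,"ay":0,"az":0,"jaw":0.95}]'; python3 to.py 632 -1 145 -85
```

```text
t: 15.25
ee_pos: [597.5, 317.6, 147.4]
orientation: [-2.119, 2.312, -0.002]
ft_force: [-0.8, 0.2, 0.5]
width: 83.0
t 15.25 pos [597.5 317.6 147.4] yaw -95.0 tilt [0.3 0.1]
az -10.0 shift cm [32.04 -0.66  0.18] q6 2.13
```

```bash
python3 -m inch '[{"tx":0,"ty":0,"tz":0,"ax":0,"ay":0,"az":-10,"jaw":1},{"tx":4,"ty":-0.1,"tz":0,"ax":0,"ay":0,"az":0,"jaw":1},{"tx":4,"ty":-0.1,"tz":0,"ax":0,"ay":0,"az":0,"jaw":1},{"tx":4,"ty":-0.1,"tz":0,"ax":0,"ay":0,"az":0,"jaw":1},{"tx":4,"ty":-0.1,"tz":0,"ax":0,"ay":0,"az":0,"jaw":1},{"tx":4,"ty":-0.1,"tz":0,"ax":0,"ay":0,"az":0,"jaw":1},{"tx":4,"ty":-0.1,"tz":0,"ax":0,"ay":0,"az":0,"jaw":1},{"tx":4,"ty":0,"tz":0,"ax":0,"ay":0,"az":0,"jaw":1},{"tx":4,"ty":0,"tz":0,"ax":0,"ay":0,"az":0,"jaw":1},{"tx":0,"ty":0,"tz":0,"ax":0,"ay":0,"az":0,"jaw":1},{"tx":0,"ty":0,"tz":0,"ax":0,"ay":0,"az":0,"jaw":1}]'
python3 - <<'E'
from h import *
p,d,W=look("wrist"); Z=W[...,2]
for b in blobs(p,W,(Z>55)&(Z<78),150): print(*b)
p,d,W=look("top"); Z=W[...,2]
for b in blobs(p,W,(Z>15)&(Z<78),150): print(*b)
E
python3 to.py 632 -1 38 -85
```

```text
t: 16.62
ee_pos: [629.1, -1.2, 143.5]
orientation: [2.315, -2.122, -0.002]
ft_force: [-0.3, 0.7, 0.6]
width: 87.8
[280. 214.] 4811 [634.  -2.  62.] [632.  -2.] [57. 57.] 23 [23. 43. 79.]
[478. 111.] 919 [ 804. -502.   27.] [ 801. -499.] [165. 129.] 17 [17. 16. 17.]
[387. 118.] 349 [ 783. -273.   49.] [ 772. -263.] [72. 34.] 52 [31. 30. 30.]
[182. 132.] 245 [748. 220.  47.] [756. 227.] [26. 59.] 35 [13. 28. 15.]
[368. 137.] 372 [ 732. -219.   50.] [ 733. -226.] [90. 54.] 53 [33. 32. 32.]
[333. 182.] 515 [ 624. -136.   42.] [ 629. -137.] [111.  29.] 2 [97. 90. 80.]
[209. 183.] 459 [632. 159.  43.] [622. 164.] [ 35. 115.] 86 [99. 95. 87.]
[143. 198.] 1577 [593. 312.  43.] [596. 318.] [ 74. 111.] 86 [83. 68. 66.]
[355. 306.] 222 [ 338. -180.   26.] [ 339. -179.] [55. 32.] 7 [103.  76.  88.]
[  3. 390.] 335 [156. 624.  27.] [166. 626.] [110.   8.] 11 [32. 24. 16.]
t 16.73 pos [ 6.294e+02 -4.000e-01  1.440e+02] yaw -84.9 tilt [-0.1  0. ]
az 0.1 shift cm [ 0.08 -0.27 10.6 ] q6 1.46
```

```bash
python3 -m inch '[{"tx":0.1,"ty":-0.25,"tz":4,"ax":0,"ay":0,"az":0,"jaw":1},{"tx":0,"ty":0,"tz":4,"ax":0,"ay":0,"az":0,"jaw":1},{"tx":0,"ty":0,"tz":2.6,"ax":0,"ay":0,"az":0,"jaw":1},{"tx":0,"ty":0,"tz":0,"ax":0,"ay":0,"az":0,"jaw":0.5},{"tx":0,"ty":0,"tz":0,"ax":0,"ay":0,"az":0,"jaw":0.5},{"tx":0,"ty":0,"tz":0,"ax":0,"ay":0,"az":0,"jaw":0.5},{"tx":0,"ty":0,"tz":0,"ax":0,"ay":0,"az":0,"jaw":0.5},{"tx":0,"ty":0,"tz":-1.5,"ax":0,"ay":0,"az":0,"jaw":0.5},{"tx":0,"ty":0,"tz":-2,"ax":0,"ay":0,"az":0,"jaw":0.5},{"tx":0,"ty":0,"tz":-2,"ax":0,"ay":0,"az":0,"jaw":0.5},{"tx":0,"ty":0,"tz":-2,"ax":0,"ay":0,"az":0,"jaw":0.5},{"tx":0,"ty":0,"tz":0,"ax":0,"ay":0,"az":0,"jaw":0.5}]'; python3 to.py 627 -113 112 -85
python3 - <<'E'
from h import *
p,d,W=look("scene"); save("s4",p,(160,100,520,370),2)
p,d,W=look("wrist"); Z=W[...,2]
for b in blobs(p,W,(Z>30)&(Z<90),150): print(*b)
E
```

```text
t: 18.23
ee_pos: [633.9, -2.3, 116.2]
orientation: [-2.314, 2.12, -0.005]
ft_force: [0.3, -0.0, -0.6]
width: 58.2
t 18.23 pos [633.9  -2.3 116.2] yaw -85.0 tilt [ 0.2 -0. ]
az 0.0 shift cm [10.97  1.65  0.42] q6 1.46
[ 79. 213.] 17213 [629. 132.  42.] [623. 134.] [110.  74.] 8 [186. 186. 177.]
[438. 227.] 13901 [ 640. -110.   42.] [ 631. -114.] [102.  73.] 5 [186. 175. 166.]
[278. 201.] 2079 [647.  -0.  36.] [645.  -1.] [32. 57.] 6 [26. 51. 95.]
```

View pics/s4.png

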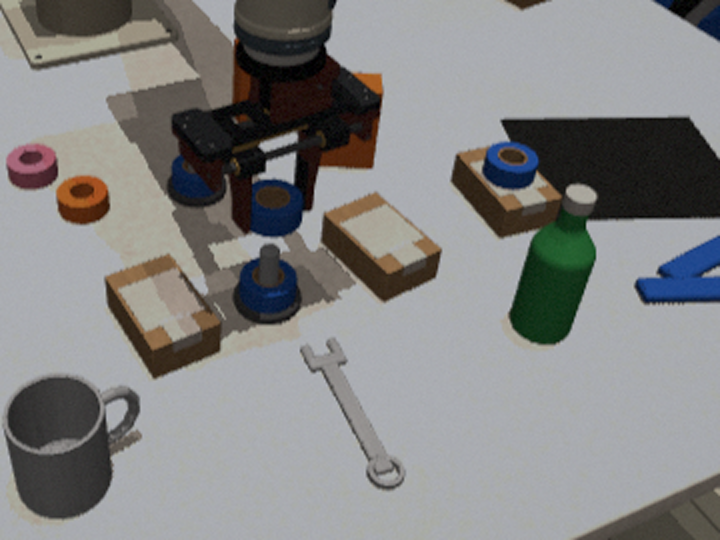

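```bash
python3 -m inch '[{"tx":2.75,"ty":0.4,"tz":0,"ax":0,"ay":0,"az":0,"jaw":0.5},{"tx":2.75,"ty":0.4,"tz":0,"ax":0,"ay":0,"az":0,"jaw":0.5},{"tx":2.75,"ty":0.4,"tz":0,"ax":0,"ay":0,"az":0,"jaw":0.5},{"tx":2.75,"ty":0.4,"tz":0,"ax":0,"ay":0,"az":0,"jaw":0.5},{"tx":0,"ty":0,"tz":3,"ax":0,"ay":0,"az":0,"jaw":0.5},{"tx":0,"ty":0,"tz":2.5,"ax":0,"ay":0,"az":0,"jaw":0.5},{"tx":0,"ty":0,"tz":0.8,"ax":0,"ay":0,"az":0,"jaw":0.5},{"tx":0,"ty":0,"tz":0,"ax":0,"ay":0,"az":0,"jaw":0.5}]'; python3 to.py 627 -113 46 -85
```

```text
t: 19.32
ee_pos: [625.6, -113.0, 49.9]
orientation: [2.316, -2.121, -0.002]
ft_force: [0.9, 0.1, -0.2]
width: 58.3
t 19.32 pos [ 625.6 -113.    49.9] yaw -85.0 tilt [-0.1  0. ]
az 0.0 shift cm [ 0.01 -0.14  0.39] q6 1.29
```

```bash
python3 -m inch '[{"tx":0,"ty":-0.1,"tz":0.2,"ax":0,"ay":0,"az":0,"jaw":0.5},{"tx":0,"ty":0,"tz":0.2,"ax":0,"ay":0,"az":0,"jaw":0.5},{"tx":0,"ty":0,"tz":0,"ax":0,"ay":0,"az":0,"jaw":0.68},{"tx":0,"ty":0,"tz":0,"ax":0,"ay":0,"az":0,"jaw":0.75},{"tx":0,"ty":0,"tz":0,"ax":0,"ay":0,"az":0,"jaw":0.95},{"tx":0,"ty":0,"tz":0,"ax":0,"ay":0,"az":0,"jaw":0.95},{"tx":0,"ty":0,"tz":-3,"ax":0,"ay":0,"az":0,"jaw":0.95},{"tx":0,"ty":0,"tz":-4,"ax":0,"ay":0,"az":0,"jaw":0.95},{"tx":0,"ty":0,"tz":-3,"ax":0,"ay":0,"az":0,"jaw":0.95},{"tx":0,"ty":0,"tz":0,"ax":0,"ay":0,"az":0,"jaw":1}]'; python3 to.py 634 -2 145 -82
```

```text
t: 20.58
ee_pos: [628.8, -113.5, 149.3]
orientation: [-2.314, 2.12, -0.007]
ft_force: [0.1, 0.6, -0.5]
width: 87.1
t 20.57 pos [ 628.8 -113.5  149.3] yaw -85.0 tilt [ 0.3 -0.1]
az -3.0 shift cm [-10.97  -2.06   0.42] q6 1.29
```

```bash
python3 -m inch '[{"tx":0,"ty":0,"tz":0,"ax":0,"ay":0,"az":-3,"jaw":1},{"tx":-2.75,"ty":-0.5,"tz":0,"ax":0,"ay":0,"az":0,"jaw":1},{"tx":-2.75,"ty":-0.5,"tz":0,"ax":0,"ay":0,"az":0,"jaw":1},{"tx":-2.75,"ty":-0.5,"tz":0,"ax":0,"ay":0,"az":0,"jaw":1},{"tx":-2.75,"ty":-0.5,"tz":0,"ax":0,"ay":0,"az":0,"jaw":1},{"tx":0,"ty":0,"tz":3,"ax":0,"ay":0,"az":0,"jaw":1},{"tx":0,"ty":0,"tz":0,"ax":0,"ay":0,"az":0,"jaw":1}]'
python3 - <<'E'
from h import *
p,d,W=look("wrist"); Z=W[...,2]
for b in blobs(p,W,(Z>28)&(Z<78),150): print(*b)
E
python3 to.py 632.5 -1.5 14 -82
```

```text
t: 21.45
ee_pos: [628.9, -1.0, 113.4]
orientation: [2.369, -2.057, -0.008]
ft_force: [-0.2, 0.0, 0.4]
width: 87.9
[ 79. 198.] 18573 [628. 132.  42.] [622. 134.] [110.  74.] 8 [174. 174. 165.]
[447. 228.] 13739 [ 646. -109.   43.] [ 627. -113.] [110.  73.] 5 [ 86.  93. 125.]
[281. 215.] 5015 [637.  -1.  36.] [632.  -2.] [57. 57.] 18 [27. 48. 85.]
[237. 413.] 422 [460.   9.  33.] [458.  11.] [10. 40.] 23 [16. 31. 57.]
t 21.5 pos [630.1  -1.4 114.8] yaw -82.0 tilt [-0.2  0. ]
az 0.0 shift cm [ 0.05 -0.28 10.08] q6 1.41
```

```bash
python3 -m inch '[{"tx":0,"ty":-0.25,"tz":4,"ax":0,"ay":0,"az":0,"jaw":1},{"tx":0,"ty":0,"tz":4,"ax":0,"ay":0,"az":0,"jaw":1},{"tx":0,"ty":0,"tz":2,"ax":0,"ay":0,"az":0,"jaw":1},{"tx":0,"ty":0,"tz":0,"ax":0,"ay":0,"az":0,"jaw":0.5},{"tx":0,"ty":0,"tz":0,"ax":0,"ay":0,"az":0,"jaw":0.5},{"tx":0,"ty":0,"tz":0,"ax":0,"ay":0,"az":0,"jaw":0.5},{"tx":0,"ty":0,"tz":0,"ax":0,"ay":0,"az":0,"jaw":0.5},{"tx":0,"ty":0,"tz":-2,"ax":0,"ay":0,"az":0,"jaw":0.5},{"tx":0,"ty":0,"tz":-2.5,"ax":0,"ay":0,"az":0,"jaw":0.5},{"tx":0,"ty":0,"tz":-2.5,"ax":0,"ay":0,"az":0,"jaw":0.5},{"tx":0,"ty":0,"tz":-2.5,"ax":0,"ay":0,"az":0,"jaw":0.5},{"tx":0,"ty":0,"tz":-0.5,"ax":0,"ay":0,"az":0,"jaw":0.5}]'; python3 to.py 624 135 112 -82
python3 - <<'E'
from h import *
p,d,W=look("scene"); save("s5",p,(160,100,520,370),2)
E
```

```text
t: 23.0
ee_pos: [635.4, -1.1, 119.6]
orientation: [-2.369, 2.059, -0.005]
ft_force: [0.3, -0.9, -1.1]
width: 56.6
t 23.0 pos [635.4  -1.1 119.6] yaw -82.0 tilt [ 0.2 -0. ]
az 0.0 shift cm [-13.64  -0.76   0.76] q6 1.41
```

View pics/s5.png

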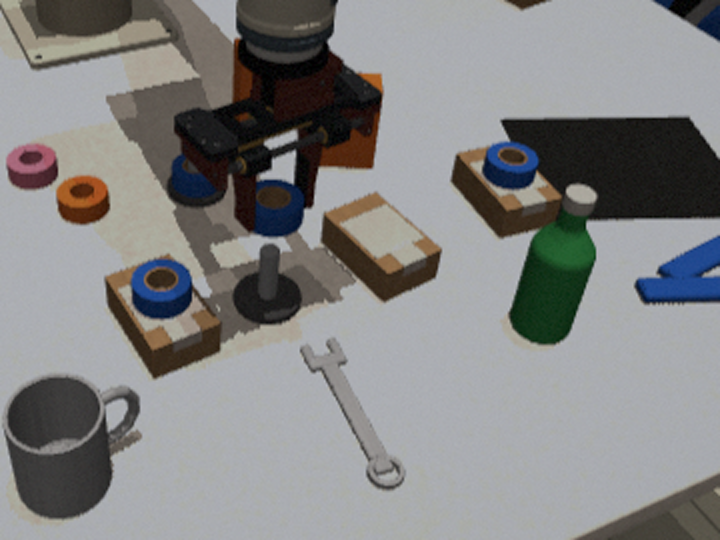

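```bash
python3 -m inch '[{"tx":-2.8,"ty":-0.15,"tz":0,"ax":0,"ay":0,"az":0,"jaw":0.5},{"tx":-2.8,"ty":-0.15,"tz":0,"ax":0,"ay":0,"az":0,"jaw":0.5},{"tx":-2.7,"ty":-0.15,"tz":0,"ax":0,"ay":0,"az":0,"jaw":0.5},{"tx":-2.7,"ty":-0.15,"tz":0,"ax":0,"ay":0,"az":0,"jaw":0.5},{"tx":-2.65,"ty":-0.15,"tz":0,"ax":0,"ay":0,"az":0,"jaw":0.5},{"tx":0,"ty":0,"tz":3,"ax":0,"ay":0,"az":0,"jaw":0.5},{"tx":0,"ty":0,"tz":2.5,"ax":0,"ay":0,"az":0,"jaw":0.5},{"tx":0,"ty":0,"tz":1,"ax":0,"ay":0,"az":0,"jaw":0.5},{"tx":0,"ty":0,"tz":0,"ax":0,"ay":0,"az":0,"jaw":0.5}]'; python3 to.py 624 135 48 -82
```

```text
t: 24.18
ee_pos: [622.0, 135.0, 51.0]
orientation: [2.37, -2.06, -0.001]
ft_force: [0.1, 1.2, 0.2]
width: 56.8
t 24.18 pos [622. 135.  51.] yaw -82.0 tilt [-0.1 -0. ]
az 0.0 shift cm [ 0.03 -0.2   0.3 ] q6 1.63
```

```bash
python3 -m inch '[{"tx":0,"ty":-0.1,"tz":0.2,"ax":0,"ay":0,"az":0,"jaw":0.5},{"tx":0,"ty":0,"tz":0.1,"ax":0,"ay":0,"az":0,"jaw":0.5},{"tx":0,"ty":0,"tz":0,"ax":0,"ay":0,"az":0,"jaw":0.68},{"tx":0,"ty":0,"tz":0,"ax":0,"ay":0,"az":0,"jaw":0.75},{"tx":0,"ty":0,"tz":0,"ax":0,"ay":0,"az":0,"jaw":0.95},{"tx":0,"ty":0,"tz":0,"ax":0,"ay":0,"az":0,"jaw":0.95},{"tx":0,"ty":0,"tz":-3,"ax":0,"ay":0,"az":0,"jaw":0.95},{"tx":0,"ty":0,"tz":-4,"ax":0,"ay":0,"az":0,"jaw":0.95},{"tx":0,"ty":0,"tz":-5,"ax":0,"ay":0,"az":0,"jaw":0.95},{"tx":0,"ty":0,"tz":-5,"ax":0,"ay":0,"az":0,"jaw":0.95}]'; python3 to.py 380 -330 230 -82
```

```text
t: 25.42
ee_pos: [623.1, 135.2, 220.0]
orientation: [2.371, -2.061, -0.0]
ft_force: [0.9, -0.4, -0.4]
width: 83.4
t 25.43 pos [623.1 135.2 220. ] yaw -82.0 tilt [-0. -0.]
az 0.0 shift cm [42.69 30.55 -0.98] q6 1.63
```

Clear the view and check.

```bash
python3 -m inch '[{"tx":4.2,"ty":3,"tz":0,"ax":0,"ay":0,"az":0,"jaw":1},{"tx":4.2,"ty":3,"tz":0,"ax":0,"ay":0,"az":0,"jaw":1},{"tx":4.2,"ty":3,"tz":0,"ax":0,"ay":0,"az":0,"jaw":1},{"tx":4.2,"ty":3,"tz":0,"ax":0,"ay":0,"az":0,"jaw":1},{"tx":4.2,"ty":3,"tz":0,"ax":0,"ay":0,"az":0,"jaw":1},{"tx":4.2,"ty":3,"tz":0,"ax":0,"ay":0,"az":0,"jaw":1},{"tx":4.2,"ty":3,"tz":0,"ax":0,"ay":0,"az":0,"jaw":1},{"tx":4.2,"ty":3,"tz":0,"ax":0,"ay":0,"az":0,"jaw":1},{"tx":4.2,"ty":3,"tz":0,"ax":0,"ay":0,"az":0,"jaw":1},{"tx":4.2,"ty":3,"tz":0,"ax":0,"ay":0,"az":0,"jaw":1},{"tx":0,"ty":0,"tz":0,"ax":0,"ay":0,"az":0,"jaw":1},{"tx":0,"ty":0,"tz":0,"ax":0,"ay":0,"az":0,"jaw":1}]'
cat > chk.py <<'E'
from h import *
import sys
p,d,W=look("top"); Z=W[...,2]; save(sys.argv[1],p,(60,60,460,345),2)
g=p.astype(int)
for n,lo,hi in(("carton",38,48),("rolltop",60,80),("low",28,37)):
    for b in blobs(p,W,(Z>lo)&(Z<hi),100): print(n,*b[:6])
blue=(g[...,2]>g[...,0]+20)&(Z>30)
for b in blobs(p,W,blue,80): print("blue",*b[:6])
E
python3 chk.py top2
```

```text
t: 26.92
ee_pos: [384.7, -322.2, 218.6]
orientation: [-2.37, 2.062, 0.001]
ft_force: [0.8, -0.0, -0.4]
width: 87.9
carton [323. 183.] 871 [ 615. -110.   42.] [ 628. -113.] [110.  72.] 5
carton [221. 188.] 1175 [615. 130.  42.] [624. 135.] [110.  72.] 8
carton [143. 198.] 880 [579. 312.  43.] [596. 319.] [ 74. 110.] 86
rolltop [389. 115.] 119 [ 783. -273.   71.] [ 772. -263.] [72. 34.] 52
rolltop [368. 133.] 154 [ 738. -213.   72.] [ 744. -228.] [94. 43.] 72
rolltop [205. 165.] 394 [666. 164.  68.] [666. 164.] [56. 56.] 89
rolltop [324. 180.] 389 [ 627. -111.   68.] [ 627. -111.] [55. 57.] 88
rolltop [138. 196.] 413 [595. 316.  68.] [595. 317.] [57. 56.] 88
low [495. 102.] 203 [ 831. -547.   30.] [ 807. -519.] [164.  84.] 18
low [455. 113.] 144 [ 795. -439.   30.] [ 790. -440.] [158.  36.] 4
low [276. 264.] 255 [436.   2.  36.] [436.   2.] [56. 55.] 89
low [  1. 390.] 117 [161. 625.  32.] [164. 625.] [104.   6.] 9
blue [205. 165.] 342 [664. 163.  68.] [666. 164.] [56. 56.] 89
blue [325. 180.] 338 [ 624. -112.   68.] [ 627. -115.] [57. 60.] 1
blue [139. 196.] 356 [594. 314.  68.] [596. 317.] [57. 55.] 44
blue [276. 264.] 330 [436.   2.  36.] [436.   2.] [56. 55.] 89
```

View pics/top2.png

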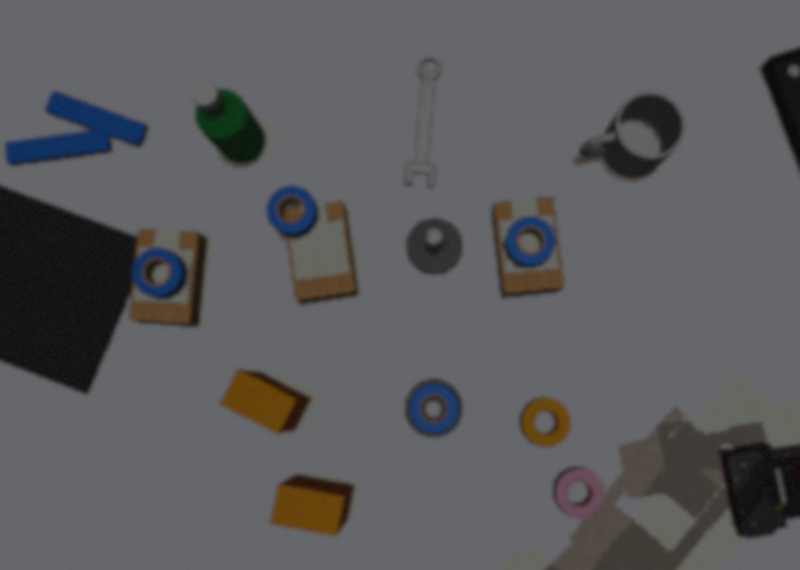

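```bash
python3 to.py 666 164 150 -72
```

```text
t 26.98 pos [ 385.1 -321.7  218.6] yaw -82.0 tilt [-0.  0.]
az -10.0 shift cm [-37.51 -41.73   6.88] q6 0.71
```

```bash
python3 -m inch '[{"tx":0,"ty":0,"tz":0,"ax":0,"ay":0,"az":-10,"jaw":1},{"tx":-3.75,"ty":-4.17,"tz":0,"ax":0,"ay":0,"az":0,"jaw":1},{"tx":-3.75,"ty":-4.17,"tz":0,"ax":0,"ay":0,"az":0,"jaw":1},{"tx":-3.75,"ty":-4.17,"tz":0,"ax":0,"ay":0,"az":0,"jaw":1},{"tx":-3.75,"ty":-4.17,"tz":0,"ax":0,"ay":0,"az":0,"jaw":1},{"tx":-3.75,"ty":-4.17,"tz":0,"ax":0,"ay":0,"az":0,"jaw":1},{"tx":-3.75,"ty":-4.17,"tz":0,"ax":0,"ay":0,"az":0,"jaw":1},{"tx":-3.75,"ty":-4.17,"tz":0,"ax":0,"ay":0,"az":0,"jaw":1},{"tx":-3.75,"ty":-4.17,"tz":0,"ax":0,"ay":0,"az":0,"jaw":1},{"tx":-3.75,"ty":-4.17,"tz":0,"ax":0,"ay":0,"az":0,"jaw":1},{"tx":-3.75,"ty":-4.17,"tz":0,"ax":0,"ay":0,"az":0,"jaw":1},{"tx":0,"ty":0,"tz":3,"ax":0,"ay":0,"az":0,"jaw":1}]'
python3 -m inch '[{"tx":0,"ty":0,"tz":3.8,"ax":0,"ay":0,"az":0,"jaw":1},{"tx":0,"ty":0,"tz":0,"ax":0,"ay":0,"az":0,"jaw":1}]'
python3 - <<'E'
from h import *
p,d,W=look("wrist"); Z=W[...,2]
for b in blobs(p,W,(Z>60)&(Z<76),150): print(*b)
E
python3 to.py 666 164 48 -72
```

```text
t: 28.48
ee_pos: [668.0, 169.3, 190.5]
orientation: [-2.543, 1.835, -0.006]
ft_force: [-0.4, -0.6, -0.7]
width: 88.0
t: 28.72
ee_pos: [662.5, 164.5, 147.4]
orientation: [2.54, -1.84, -0.007]
ft_force: [0.2, -0.6, 0.7]
width: 87.8
[248.  60.] 255 [753. 212.  69.] [757. 216.] [13. 49.] 59 [15. 42. 21.]
[282. 213.] 4192 [668. 164.  68.] [666. 164.] [57. 57.] 22 [22. 43. 80.]
[ 47. 239.] 4469 [598. 316.  68.] [595. 317.] [57. 57.] 18 [ 41.  83. 149.]
[160. 412.] 549 [477. 206.  66.] [471. 209.] [22. 44.] 19 [70. 33. 12.]
t 28.77 pos [664.2 164.4 149.7] yaw -71.9 tilt [-0.2 -0. ]
az 0.1 shift cm [ 0.1  -0.19 10.17] q6 1.48
```

```bash
python3 -m inch '[{"tx":0,"ty":-0.15,"tz":3.5,"ax":0,"ay":0,"az":0,"jaw":1},{"tx":0,"ty":0,"tz":3.5,"ax":0,"ay":0,"az":0,"jaw":1},{"tx":0,"ty":0,"tz":3.1,"ax":0,"ay":0,"az":0,"jaw":1},{"tx":0,"ty":0,"tz":0,"ax":0,"ay":0,"az":0,"jaw":0.5},{"tx":0,"ty":0,"tz":0,"ax":0,"ay":0,"az":0,"jaw":0.5},{"tx":0,"ty":0,"tz":0,"ax":0,"ay":0,"az":0,"jaw":0.5},{"tx":0,"ty":0,"tz":0,"ax":0,"ay":0,"az":0,"jaw":0.5},{"tx":0,"ty":0,"tz":-1.5,"ax":0,"ay":0,"az":0,"jaw":0.5},{"tx":0,"ty":0,"tz":-1.5,"ax":0,"ay":0,"az":0,"jaw":0.5},{"tx":0,"ty":0,"tz":0,"ax":0,"ay":0,"az":0,"jaw":0.5}]'; python3 to.py 624 135 80 -72
```

```text
t: 30.02
ee_pos: [668.2, 163.9, 81.8]
orientation: [-2.54, 1.845, -0.003]
ft_force: [0.3, 0.2, 0.2]
width: 58.2
t 30.02 pos [668.2 163.9  81.8] yaw -72.0 tilt [0.2 0. ]
az 0.0 shift cm [1.38 5.09 0.17] q6 1.48
```

```bash
python3 -m inch '[{"tx":0.7,"ty":2.55,"tz":0,"ax":0,"ay":0,"az":0,"jaw":0.5},{"tx":0.7,"ty":2.55,"tz":0,"ax":0,"ay":0,"az":0,"jaw":0.5},{"tx":0,"ty":0,"tz":0,"ax":0,"ay":0,"az":0,"jaw":0.5},{"tx":0,"ty":0,"tz":1.6,"ax":0,"ay":0,"az":0,"jaw":0.5},{"tx":0,"ty":0,"tz":1.3,"ax":0,"ay":0,"az":0,"jaw":0.5},{"tx":0,"ty":0,"tz":0,"ax":0,"ay":0,"az":0,"jaw":0.5}]'; python3 to.py 624 135 48 -72
```

```text
t: 30.78
ee_pos: [622.8, 134.8, 49.0]
orientation: [2.541, -1.846, -0.001]
ft_force: [0.0, -0.3, -0.4]
width: 58.2
t 30.77 pos [622.8 134.8  49. ] yaw -72.0 tilt [-0.1 -0. ]
az 0.0 shift cm [ 0.02 -0.12  0.1 ] q6 1.45
```

```bash
python3 -m inch '[{"tx":0,"ty":0,"tz":0.1,"ax":0,"ay":0,"az":0,"jaw":0.5},{"tx":0,"ty":0,"tz":0,"ax":0,"ay":0,"az":0,"jaw":0.68},{"tx":0,"ty":0,"tz":0,"ax":0,"ay":0,"az":0,"jaw":0.75},{"tx":0,"ty":0,"tz":0,"ax":0,"ay":0,"az":0,"jaw":0.95},{"tx":0,"ty":0,"tz":0,"ax":0,"ay":0,"az":0,"jaw":0.95},{"tx":0,"ty":0,"tz":-3,"ax":0,"ay":0,"az":0,"jaw":0.95},{"tx":0,"ty":0,"tz":-4,"ax":0,"ay":0,"az":0,"jaw":0.95},{"tx":0,"ty":0,"tz":-5,"ax":0,"ay":0,"az":0,"jaw":0.95},{"tx":0,"ty":0,"tz":-5,"ax":0,"ay":0,"az":0,"jaw":0.95}]'
python3 -m inch '[{"tx":3.7,"ty":3.5,"tz":0,"ax":0,"ay":0,"az":0,"jaw":1},{"tx":3.7,"ty":3.5,"tz":0,"ax":0,"ay":0,"az":0,"jaw":1},{"tx":3.7,"ty":3.5,"tz":0,"ax":0,"ay":0,"az":0,"jaw":1},{"tx":3.7,"ty":3.5,"tz":0,"ax":0,"ay":0,"az":0,"jaw":1},{"tx":3.7,"ty":3.5,"tz":0,"ax":0,"ay":0,"az":0,"jaw":1},{"tx":3.7,"ty":3.5,"tz":0,"ax":0,"ay":0,"az":0,"jaw":1},{"tx":3.7,"ty":3.5,"tz":0,"ax":0,"ay":0,"az":0,"jaw":1},{"tx":3.7,"ty":3.5,"tz":0,"ax":0,"ay":0,"az":0,"jaw":1},{"tx":3.7,"ty":3.5,"tz":0,"ax":0,"ay":0,"az":0,"jaw":1},{"tx":3.7,"ty":3.5,"tz":0,"ax":0,"ay":0,"az":0,"jaw":1},{"tx":0,"ty":0,"tz":0,"ax":0,"ay":0,"az":0,"jaw":1},{"tx":0,"ty":0,"tz":0,"ax":0,"ay":0,"az":0,"jaw":1}]'
python3 chk.py top3
```

```text
t: 31.9
ee_pos: [622.5, 134.4, 221.2]
orientation: [2.542, -1.846, -0.0]
ft_force: [1.0, 0.5, -0.2]
width: 83.3
t: 33.4
ee_pos: [404.2, -325.2, 219.7]
orientation: [-2.541, 1.847, 0.0]
ft_force: [0.4, 0.8, 0.3]
width: 88.2
carton [323. 183.] 880 [ 613. -111.   42.] [ 627. -113.] [110.  72.] 6
carton [219. 185.] 869 [617. 132.  43.] [624. 135.] [111.  72.] 8
carton [143. 198.] 884 [580. 312.  43.] [596. 318.] [ 72. 111.] 86
rolltop [390. 116.] 124 [ 783. -274.   71.] [ 772. -263.] [72. 34.] 52
rolltop [368. 133.] 157 [ 739. -213.   73.] [ 730. -223.] [81. 47.] 49
rolltop [324. 180.] 390 [ 627. -112.   68.] [ 627. -111.] [56. 56.] 45
rolltop [217. 184.] 401 [620. 135.  68.] [621. 135.] [56. 57.] 23
rolltop [138. 196.] 408 [596. 316.  68.] [595. 317.] [55. 56.] 2
low [501. 104.] 164 [ 817. -554.   30.] [ 814. -544.] [164.  35.] 14
low [461. 128.] 118 [ 752. -450.   30.] [ 763. -447.] [135.  37.] 32
low [276. 264.] 244 [436.   4.  35.] [436.   1.] [55. 56.] 52
low [  2. 392.] 118 [155. 624.  32.] [161. 625.] [100.   5.] 9
blue [325. 180.] 339 [ 624. -113.   68.] [ 627. -115.] [56. 60.] 1
blue [218. 184.] 338 [620. 133.  68.] [621. 134.] [55. 56.] 88
blue [139. 196.] 352 [594. 313.  68.] [595. 317.] [55. 56.] 2
blue [276. 264.] 329 [436.   2.  36.] [436.   2.] [56. 55.] 89
```

View pics/top3.png

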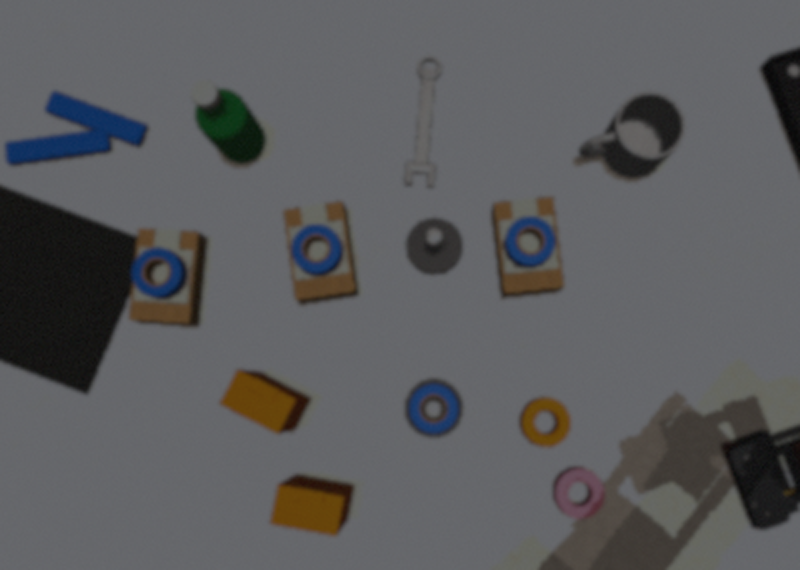

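All rolls are within about 3 mm of the label centres, and the spare roll is on post1.

```bash
python3 -c "
from workcell import ctrl
print(ctrl.close_job())"
```

```text
the job is handed in; nothing more can be done
None
```

I tipped the three cartons over with their labels up and put one roll on each: the top roll from each post and the lower roll from post2. The spare is still threaded on post1. The job was handed in at about 33 s; no verdict is reported.

While the arm was away, the roll on the middle carton was knocked about 5 cm aside, onto the carton's corner. I gripped it again and put it back.

My last top-camera check showed:
- **Cartons:** all lie flat with their labels up, 42–43 mm high.
- **Rolls on cartons:** all are flat with their tops at 68 mm, about 1–3 mm from the label centres (limit 22 mm).
- **Spare roll:** it sits within about 1 mm of the post1 axis.
- **Bystanders:** the bottle, mug and wrench look unmoved in the last picture. The arm was clear of everything, and no check failed or disagreed.

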